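# Find the rocking corner of the dehumidifier's base slab and press its shim home

## Robot

A 6-joint arm with a two-finger parallel gripper is mounted at the origin on the work surface. World frame = base frame: x ahead of the robot, y to its left, z up, the work surface at z = 0. Lengths are in m, angles in rad, forces in N, time in s.
With the tool pointing down it reaches from about 0.35 to 0.85 m from the base axis. Payload 8.1 kg.
Tool frame: the origin (TCP) lies at the very end of the fingers, on their centre line; the grasp point (between the pads) lies 19 mm behind it; x points along the fingers, y is the direction in which the jaws open and shut, and the axes are right-handed (so a half turn about x gives the same grasp; the last joint's range is limited). The gripper opens to 93 mm and grips with 3 to 60 N. Pads are 15 mm wide; open, the fingers measure 128 mm over their backs; the gripper's body (75 mm by 188 mm) begins 65 mm behind the grasp point.
Start: joints at [-1.388, 0.13, 1.488, -0, 1.523, -0.085], TCP at [0.159, -0.579, 0.185] pointing down, gripper open.
Joint ranges: [-2.96, 2.96], [-0.89, 2.26], [0.02, 2.5], [-1.34, 4.48], [0, 2.73], [-2.66, 2.66]. Speed limits (rad/s): [2.39, 2.39, 2.79, 3.14, 3.14, 3.14].

## Interface

Orientations are given as a rotation vector (axis times angle).
In Python, from plant import * gives the robot as it stands. The module is installed in compiled form; this text tells all that it offers.
- The arm moves only by the tool apply_moves, never from a script. Its argument "series" is a list of rows, each an object with "jaw": the gripper's target within -1 to 1 (shut at 1, half-way at 0, fully open at -1); "linear": the shift along the tool's x, y, z normalised to -1 to 1, where 1 is 0.6 m, a list of three; "roll": the turn about the tool's x normalised to -1 to 1, where 1 is 30 degrees. A call has 1 to 20 rows; each row is the pose to reach, as a shift and turn from the pose measured when the call began, along the tool's axes at that moment; what a row does not reach only later rows make up. A row lasts 1/8 s, in which the tool goes at most 62.5 mm and 10.7 degrees, less where a joint would pass 70% of its speed; a pose out of reach is approached as far as the arm can. A call with a number of a shift or a turn outside -1 to 1 is refused whole. A call with a gripper value outside its range is refused whole. The fingers move at their own pace and stop on an object; "force" is the grip in N (left out, the last holds). Time passes only in rows, so rows that repeat a pose let the fingers close. It gives the time, the measured TCP pose, the force and the opening at its end, in the units of the state.
- read_state(): the state, without advancing time (a new reading comes with each control period).
- read_camera(name): name is "scene" or "top" or "wrist"; returns a dict with "pixels" (480x640x3 uint8, blue, green, red), "intrinsics" (3x3 intrinsics, pixels), "rvec" (rotation vector, rad) and "tvec" (3), from world to camera coordinates, as OpenCV has them; the wrist camera has in their place "tool_from_camera" (4x4, takes a point from camera to tool coordinates, whose origin is the TCP and whose axes are the tool frame's). Camera axes: x right, y down, z forward; pixel columns grow to the right and rows downward; lengths in m; the calibration is good to about 2 mm. A picture is of the moment at which its call begins: read the wrist's pose just before it. There is no depth.
- close_job(): hands the job in, once; it reports no verdict.
The state is a dict: "t": time; "q": joint angles; "dq": joint speeds; "joint_torque": joint torques, N m; "tool_pos": TCP position; "orientation": TCP orientation; "force": force on the tool from outside, world axes, zero at the start; "wrist_torque": the same for the moment, N m; "opening": finger opening in m.
Only numpy, scipy, OpenCV 4.12 (cv2) and the standard library are available. Lean on these libraries where they do the work, as an engineer would, in place of code of your own. Each camera call takes 0.05 s, during which the arm holds its last target. There are 200 camera calls.

## Task

The terrazzo slab that the dehumidifier will stand on rocks: press down on its corners with closed fingertips to find the one that dips, then push the green wedge shim at that corner in with a fingertip, gently, just until it is snug under the slab, so that all four wedges carry the slab and it stays level. Leave the three tight wedges where they are, do not lift anything, and do not disturb the clothespin, lint filter, bottle or dish.

Things in the scene. Friction and masses are not known exactly. Their poses are not given: they have to be found in the camera images.
- slab: Terrazzo base slab, speckled stone, 180 (its x) x 220 (its y) x 30 mm thick, about 2.9 kg, loose and level. Origin: centre of its underside, 13 mm above the ledge (top at 43 mm). Four wedges stand under it, one near each corner, and soft foam pads under its middle. One wedge does not reach it: that corner dips about 3 mm under 3 to 5 N and comes back; the others give under 1 mm at 10 N.
- corner_a (a point): Point on the slab's top face near its (-x, +y) corner, 20 mm in from both edges: press the corner here. The wedge at this corner is wedge_a.
- corner_b (a point): Point on the slab's top face near its (-x, -y) corner, 20 mm in from both edges: press the corner here. The wedge at this corner is wedge_b.
- corner_c (a point): Point on the slab's top face near its (+x, -y) corner, 20 mm in from both edges: press the corner here. The wedge at this corner is wedge_c.
- corner_d (a point): Point on the slab's top face near its (+x, +y) corner, 20 mm in from both edges: press the corner here. The wedge at this corner is wedge_d.
- wedge_a: Mint-green plastic wedge at corner_a, part way under the slab's +y edge. 80 long (its x), 30 wide; 2 mm thick at the thin end (+x, under the slab), rising evenly to 16 mm at the flat blunt end (-x), which sticks out 40 mm past the slab edge. Origin: centre of its underside, 40 mm from the blunt face. Each wedge lies loose on a white packer 44 mm wide, 1 to 4 mm thick, that ends 3 mm beyond the blunt face.
- wedge_b: Mint-green plastic wedge at corner_b, part way under the slab's -y edge. Same as wedge_a. The wedge that does not reach the slab slides along its own +x with under 1 N; after 15 to 20 mm it meets the slab's edge, the push rises to 5 N within some millimetres, and it stays put. Pushed harder it jacks up the slab.
- wedge_c: Mint-green plastic wedge at corner_c, part way under the slab's -y edge. Same as wedge_a.
- wedge_d: Mint-green plastic wedge at corner_d, part way under the slab's +y edge. Same as wedge_a.
- clothespin: Pink clothespin lying on the ledge, 74 x 15 x 11 mm; bystander. Origin: centre of its underside.
- lint_filter: Ribbed aluminium lint filter, 136 x 75 x 16 mm, lying flat; bystander. Origin: centre of its underside.
- softener: Closed pink softener bottle with a lilac cap, 72 mm across, 210 mm tall, standing; bystander. Origin: centre of its underside.
- dish: Small white ceramic dish, 110 mm across, 30 mm high; bystander. Origin: centre of its underside.
Mind the look-alikes: they are no part of the job. Leave any brown or pink look-alike of the wedge_c alone.

How it is judged:
On the way, in this order (a step that is already met when the one before it is completed fails the run):
1. the corner that rocks is pressed from above and dips under the finger (((height (world z) of corner_a below 0.0412 m and horizontal distance between the grasp point and corner_a below 0.04 m and contact force between the fingers and slab above 1 N) or (height (world z) of corner_b below 0.0412 m and horizontal distance between the grasp point and corner_b below 0.04 m and contact force between the fingers and slab above 1 N) or (height (world z) of corner_c below 0.0412 m and horizontal distance between the grasp point and corner_c below 0.04 m and contact force between the fingers and slab above 1 N) or (height (world z) of corner_d below 0.0412 m and horizontal distance between the grasp point and corner_d below 0.04 m and contact force between the fingers and slab above 1 N))), for 0.05 s.
2. one wedge has been pushed in by more than 10 mm and bears on the slab (((distance of wedge_a from where it was at the start of the episode above 0.01 m and contact force between wedge_a and slab above 0.3 N) or (distance of wedge_b from where it was at the start of the episode above 0.01 m and contact force between wedge_b and slab above 0.3 N) or (distance of wedge_c from where it was at the start of the episode above 0.01 m and contact force between wedge_c and slab above 0.3 N) or (distance of wedge_d from where it was at the start of the episode above 0.01 m and contact force between wedge_d and slab above 0.3 N))), for 0.1 s.
At the end, for the whole second after the job is handed in: All four wedges bear on the slab (more than 0.3 N each), every corner of the slab's top is within 1.5 mm of its level height of 43 mm above the ledge, the slab is within 12 mm of where it was, and slab and wedges are at rest (contact force between each of wedge_a, wedge_b, wedge_c, wedge_d and slab above 0.3 N and height (world z) of corner_a between 0.0415 and 0.0445 m and height (world z) of corner_b between 0.0415 and 0.0445 m and height (world z) of corner_c between 0.0415 and 0.0445 m and height (world z) of corner_d between 0.0415 and 0.0445 m and distance of slab from where it was at the start of the episode below 0.012 m and linear speed of each of slab, wedge_a, wedge_b, wedge_c, wedge_d below 0.01 m/s); the robot touches nothing.
It fails at once if a second wedge, one that was already tight, is shifted by more than 8 mm (distance of each of wedge_a, wedge_b from where it was at the start of the episode above 0.008 m or distance of each of wedge_a, wedge_c from where it was at the start of the episode above 0.008 m or distance of each of wedge_a, wedge_d from where it was at the start of the episode above 0.008 m or distance of each of wedge_b, wedge_c from where it was at the start of the episode above 0.008 m or distance of each of wedge_b, wedge_d from where it was at the start of the episode above 0.008 m or distance of each of wedge_c, wedge_d from where it was at the start of the episode above 0.008 m).
It fails at once if a wedge is lifted off its packer or tipped up (height (world z) of any of wedge_a, wedge_b, wedge_c, wedge_d above 0.012 m or angle between any of wedge_a, wedge_b, wedge_c, wedge_d's own z axis and vertical above 0.2 rad).
It fails at once if the slab is lifted or jacked up: a corner rises more than 7 mm (height (world z) of any of corner_a, corner_b, corner_c, corner_d above 0.05 m).
It fails at once if the slab is shoved more than 15 mm out of place (distance of slab from where it was at the start of the episode above 0.015 m).
It fails at once if the clothespin, lint filter, softener bottle or dish is disturbed (more than 20 mm) (distance of any of clothespin, lint_filter, softener, dish from where it was at the start of the episode above 0.02 m).
It also fails if it takes over 48 s, if anything falls off the work surface, if the arm or the gripper's body presses on something with over 40 N, if the wrist force passes 120 N, or if a joint passes its speed limit or range.

## Working session

There is one attempt and no reset: what is moved stays moved. The work goes in short steps, Python scripts to look and compute and a tool call to move; the robot and the scene stay as the last step left them, time stands still between calls to the robot, and variables do not carry over. Pictures are saved under pics/ and viewed, about 8 in all and at most 12, crops included, and the job is handed in when it is done.

Besides the shell and the picture viewer there is one more tool, called after ">>>" as name(argument=value, ...), one argument or row to a line, values as JSON. apply_moves: Moves the arm, as the interface text tells. Its arguments: {"type":"object","properties":{"series":{"type":"array"},"force":{"type":"number"}},"required":["series"]}

```bash
mkdir -p pics; cat > h.py <<'E'
from plant import *
import numpy as np, cv2
from scipy.spatial.transform import Rotation as R
def shot(name,fn,crop=None,scale=1):
    c=read_camera(name); im=c["pixels"]
    if crop: x0,y0,x1,y1=crop; im=im[y0:y1,x0:x1]
    if scale!=1: im=cv2.resize(im,None,fx=scale,fy=scale,interpolation=cv2.INTER_CUBIC)
    cv2.imwrite("pics/"+fn,im); return c
def ray(c,uv,z):
    "world point at height z seen at pixel uv (fixed cameras)"
    Rm=R.from_rotvec(np.ravel(c["rvec"])).as_matrix(); t=np.ravel(c["tvec"])
    d=Rm.T@np.linalg.inv(c["intrinsics"])@[uv[0],uv[1],1]; o=-Rm.T@t
    return o+d*(z-o[2])/d[2]
E
python3 - <<'E'
from h import *
s=read_state(); print(s)
c=shot("top","top0.png"); print(c["rvec"],c["tvec"],c["intrinsics"])
shot("scene","scene0.png")
E
```

```text
{'t': 0.0, 'q': array([-1.38839969e+00,  1.31161703e-01,  1.48928609e+00, -5.76873676e-07,
        1.52301235e+00, -8.54225682e-02]), 'dq': array([ 1.19244313e-03, -1.78289383e-03,  7.86194542e-05,  6.20903034e-04,
        7.56618140e-05, -1.39320674e-03]), 'joint_torque': array([ 1.65725309e-03, -5.59845471e+01, -4.91753304e+01,  7.67174712e-02,
        3.56603146e-02, -1.69157706e-04]), 'tool_pos': array([ 0.15866872, -0.57797385,  0.18428346]), 'orientation': array([ 2.07903035,  0.28204771, -2.07922145]), 'force': array([-0.50489471,  0.0579019 ,  1.63881364]), 'wrist_torque': array([-0.04415298,  0.01146997, -0.01564034]), 'opening': 0.09289959160843196}
[ 2.1405646  -2.11261656  0.2136319 ] [-0.01555266  0.58195027  1.02010355] [[510.25695177   0.         326.97987252]
 [  0.         510.25695177 241.33124287]
 [  0.           0.           1.        ]]
```

View pics/top0.png

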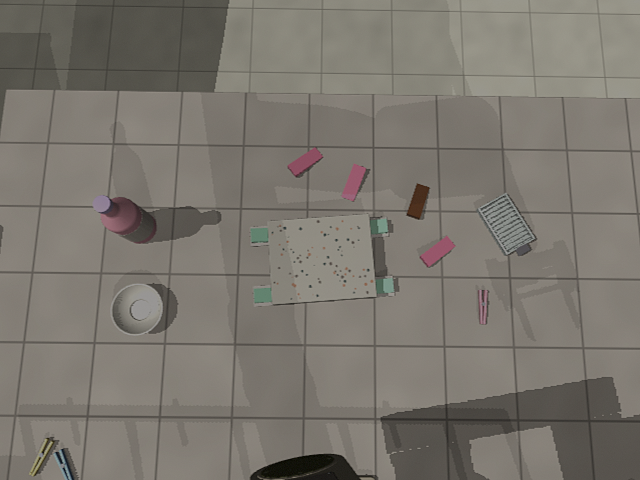

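View pics/scene0.png

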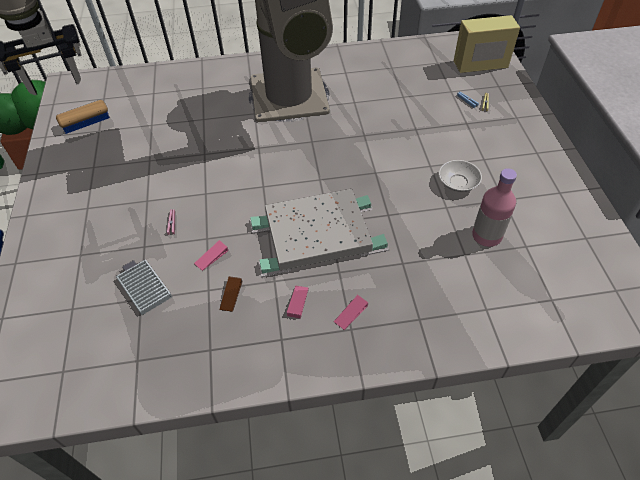

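Top view: the slab corners are at about (270,219), (370,213), (376,297) and (273,304). The mint wedges are at (260,235), (263,295), (381,226) and (388,286). The look-alikes, pink at (305,161), (354,183) and (437,251) and brown at (418,201), stand free of the slab, so none of them is meant. I'll enlarge the slab.

```bash
python3 - <<'E'
from h import *
shot("top","top1.png",(240,195,410,320),4.5)
E
```

```text
(no output)
```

View pics/top1.png

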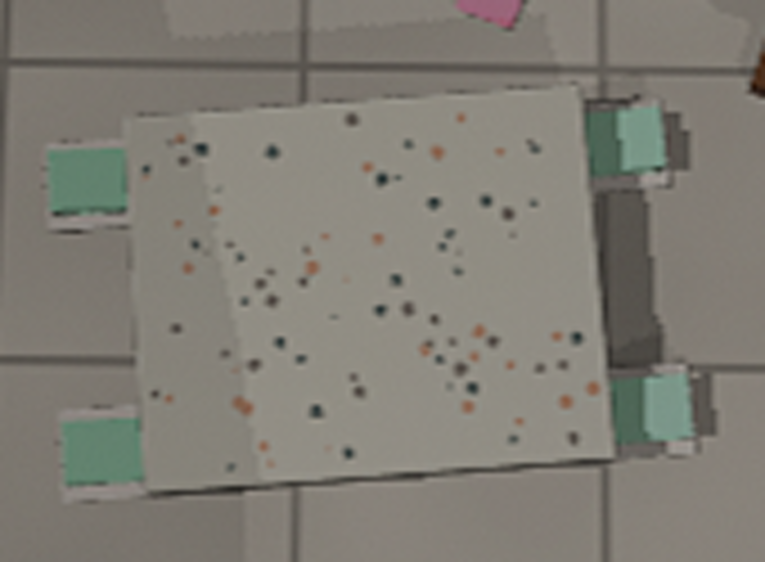

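The crop shows the slab corners at TL (125,120), TR (578,86), BR (612,458) and BL (148,493). The blunt-face midpoints are at about TL (47,181), BL (63,453), TR (664,138) and BR (692,405).

```bash
python3 - <<'E'
from h import *
c=read_camera("top")
f=lambda p:(240+(p[0]+.5)/4.5-.5,195+(p[1]+.5)/4.5-.5)
K=dict(TL=(125,120),TR=(578,86),BR=(612,458),BL=(148,493))
P={k:ray(c,f(v),.043)[:2] for k,v in K.items()}
cen=sum(P.values())/4
ex=(P['TL']+P['TR']-P['BL']-P['BR']);ey=(P['TL']+P['BL']-P['TR']-P['BR'])
a1=np.arctan2(ex[1],ex[0]);a2=np.arctan2(-ey[0],ey[1]);a=(a1+a2)/2
print(P,cen,a1,a2, np.linalg.norm(ex)/2,np.linalg.norm(ey)/2)
x=np.array([np.cos(a),np.sin(a)]);y=np.array([-x[1],x[0]])
for k,sx,sy in(('TL',1,1),('TR',1,-1),('BR',-1,-1),('BL',-1,1)): print(k,'press',cen+sx*.07*x+sy*.09*y)
for k,v in dict(TL=(47,181),BL=(63,453),TR=(664,138),BR=(692,405)).items():
    p=ray(c,f(v),.017)[:2]; print(k,'blunt',p,'slab frame',(p-cen)@x,(p-cen)@y)
s=read_state(); print(R.from_rotvec(s['orientation']).as_matrix().round(3),s['tool_pos'],a)
E
```

```text
{'TL': array([0.62647742, 0.12037145]), 'TR': array([ 0.64639537, -0.09589505]), 'BR': array([ 0.46868675, -0.11115039]), 'BL': array([0.44974879, 0.10373553])} [0.54782708 0.00426538] 0.08973550012705597 0.08987829141288155 0.17793454820713497 0.21644987192644524
TL press [0.60947323 0.10018073]
TR press [ 0.62561675 -0.07909389]
BR press [ 0.48618094 -0.09164996]
BL press [0.47003742 0.08762465]
TL blunt [0.60154459 0.16004874] slab frame 0.06747264748111238 0.1503378394717321
BL blunt [0.46984061 0.14713769] slab frame -0.06485851635065289 0.14929085371529888
TR blunt [ 0.62735182 -0.14029888] slab frame 0.0662388345837978 -0.15111395115715956
BR blunt [ 0.49665907 -0.15237259] slab frame -0.06501008270955096 -0.15141766532064807
[[-0.     0.265 -0.964]
 [ 0.001 -0.964 -0.265]
 [-1.    -0.001 -0.   ]] [ 0.15870434 -0.57824397  0.18472201] 0.08980689576996875
```

>>> apply_moves(
  series=[
    {"jaw": 1,"linear": [0,-0.637,-0.741],"roll": 0.34},
    {"jaw": 1,"linear": [0,-0.637,-0.741],"roll": 0.34},
    {"jaw": 1,"linear": [0,-0.637,-0.741],"roll": 0.34},
    {"jaw": 1,"linear": [0,-0.637,-0.741],"roll": 0.34},
    {"jaw": 1,"linear": [0,-0.637,-0.741],"roll": 0.34},
    {"jaw": 1,"linear": [0,-0.637,-0.741],"roll": 0.34},
    {"jaw": 1,"linear": [0,-0.637,-0.741],"roll": 0.34},
    {"jaw": 1,"linear": [0,-0.637,-0.741],"roll": 0.34},
    {"jaw": 1,"linear": [0,-0.637,-0.741],"roll": 0.34},
    {"jaw": 1,"linear": [0,-0.637,-0.741],"roll": 0.34},
    {"jaw": 1,"linear": [0,-0.637,-0.741],"roll": 0.34},
    {"jaw": 1,"linear": [0.1,-0.637,-0.741],"roll": 0.34},
    {"jaw": 1,"linear": [0.2,-0.637,-0.741],"roll": 0.34},
    {"jaw": 1,"linear": [0.2,-0.637,-0.741],"roll": 0.34},
    {"jaw": 1,"linear": [0.2,-0.637,-0.741],"roll": 0.34},
  ],
  force=20,
)

```text
t: 2.08
tool_pos: [0.4871, -0.093, 0.0673]
orientation: [2.178, 0.097, -2.175]
force: [0.2, 0.4, 0.8]
opening: 0.0006
```

>>> apply_moves(
  series=[
    {"jaw": 1,"linear": [0.033,0,0],"roll": 0},
    {"jaw": 1,"linear": [0.036,0,0],"roll": 0},
    {"jaw": 1,"linear": [0.038,0,0],"roll": 0},
    {"jaw": 1,"linear": [0.04,0,0],"roll": 0},
    {"jaw": 1,"linear": [0.042,0,0],"roll": 0},
    {"jaw": 1,"linear": [0.0425,0,0],"roll": 0},
    {"jaw": 1,"linear": [0.0425,0,0],"roll": 0},
  ],
)

```text
t: 2.95
tool_pos: [0.4872, -0.0929, 0.0419]
orientation: [2.178, 0.097, -2.174]
force: [-0.3, -0.1, 0.1]
opening: 0.0004
```

```bash
python3 - <<'E'
from h import *
s=read_state(); print(R.from_rotvec(s['orientation']).as_matrix().round(3),s['tool_pos'],s['force'],s['t'])
E
```

```text
[[ 0.002  0.089 -0.996]
 [ 0.    -0.996 -0.089]
 [-1.    -0.    -0.002]] [ 0.4872004  -0.09292186  0.04188108] [-0.26378088 -0.08566191  0.10384539] 2.95
```

>>> apply_moves(
  series=[
    {"jaw": 1,"linear": [0.001,0,0],"roll": 0},
    {"jaw": 1,"linear": [0.002,0,0],"roll": 0},
    {"jaw": 1,"linear": [0.002,0,0],"roll": 0},
  ],
)

```text
t: 3.32
tool_pos: [0.4871, -0.0929, 0.0406]
orientation: [2.178, 0.097, -2.175]
force: [0.1, -0.2, -0.4]
opening: 0.0
```

>>> apply_moves(
  series=[
    {"jaw": 1,"linear": [0.001,0,0],"roll": 0},
    {"jaw": 1,"linear": [0.002,0,0],"roll": 0},
    {"jaw": 1,"linear": [0.002,0,0],"roll": 0},
  ],
)

```text
t: 3.7
tool_pos: [0.4871, -0.0929, 0.0393]
orientation: [2.178, 0.097, -2.175]
force: [-0.5, 0.1, 0.1]
opening: 0.0006
```

```bash
python3 - <<'E'
from h import *
shot("scene","s1.png",(230,150,410,285),4.4); s=read_state(); print(s['tool_pos'],s['force'])
E
```

```text
[ 0.48711121 -0.09286777  0.03934533] [ 0.08638813  0.31602924 -0.18915519]
```

View pics/s1.png

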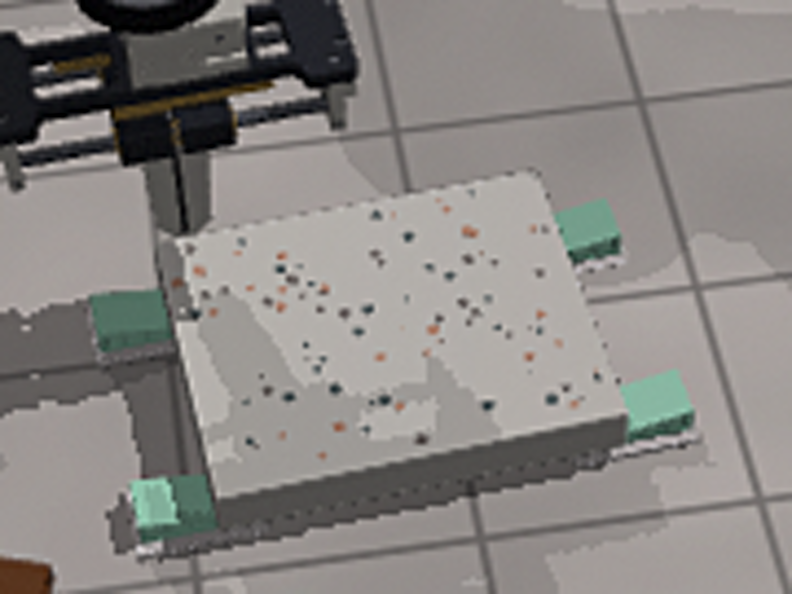

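The finger is behind the slab on the robot side and has missed it, since the slab edge hides its tip. I'll cross-check the position with the scene camera: corners at (178,235), (533,170), (625,413) and (215,497) in the crop.

```bash
python3 - <<'E'
from h import *
c=read_camera("scene"); t=read_camera("top")
for n,k in (("scene",c),("top",t)):
    Rm=R.from_rotvec(np.ravel(k["rvec"])).as_matrix(); print(n,'centre',-Rm.T@np.ravel(k["tvec"]))
f=lambda p:(230+(p[0]+.5)/4.4-.5,150+(p[1]+.5)/4.4-.5)
for p in((178,235),(533,170),(625,413),(215,497)): print(p,ray(c,f(p),.043))
s=read_state()
for n,k in (("scene",c),("top",t)):
    p=cv2.projectPoints(np.array([s['tool_pos'],s['tool_pos']+[0,0,.019]]),k["rvec"],k["tvec"],k["intrinsics"],None)[0].reshape(-1,2)
    print(n,p,(p-[230,150])*4.4)
cv2.imwrite("pics/t2.png",cv2.resize(t["pixels"][195:335,240:410],None,fx=4.2,fy=4.2,interpolation=2))
E
```

```text
scene centre [ 1.36068826 -0.08919205  1.02965886]
top centre [0.37925794 0.00212959 1.1116106 ]
(178, 235) [ 0.47013977 -0.09787964  0.043     ]
(533, 170) [0.45478341 0.10441391 0.043     ]
(625, 413) [0.63203529 0.11983393 0.043     ]
(215, 497) [ 0.65027533 -0.09596232  0.043     ]
scene [[272.91497799 208.94447186]
 [272.20746113 203.7239989 ]] [[188.82590315 259.35567618]
 [185.71282897 236.38559516]]
top [[366.71680209 287.64144997]
 [367.52767459 286.72903762]] [[601.55392919 605.62237985]
 [605.12176818 601.60776551]]
```

View pics/t2.png

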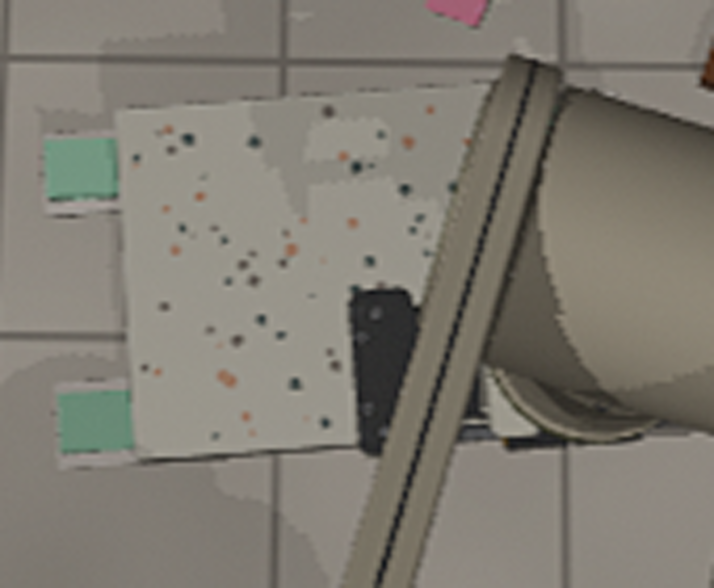

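```bash
python3 - <<'E'
from h import *
c=read_camera("scene"); im=c["pixels"]
x0,y0=245,180
crop=cv2.resize(im[y0:y0+60,x0:x0+75],None,fx=10,fy=10,interpolation=2)
cv2.imwrite("pics/s3.png",crop)
P=np.array([[.4687,-.1112,.043],[.6464,-.0959,.043],[.4497,.1037,.043],[.4872,-.0929,.0393],[.4966,-.1524,.017]])
print((cv2.projectPoints(P,c["rvec"],c["tvec"],c["intrinsics"],None)[0].reshape(-1,2)-[x0,y0])*10)
E
```

```text
[[ 195.563838    232.70059097]
 [ 333.26526915  811.68114672]
 [1050.91415592   68.08004401]
 [ 279.20771859  289.93469662]
 [  47.53196365  409.7848565 ]]
```

View pics/s3.png

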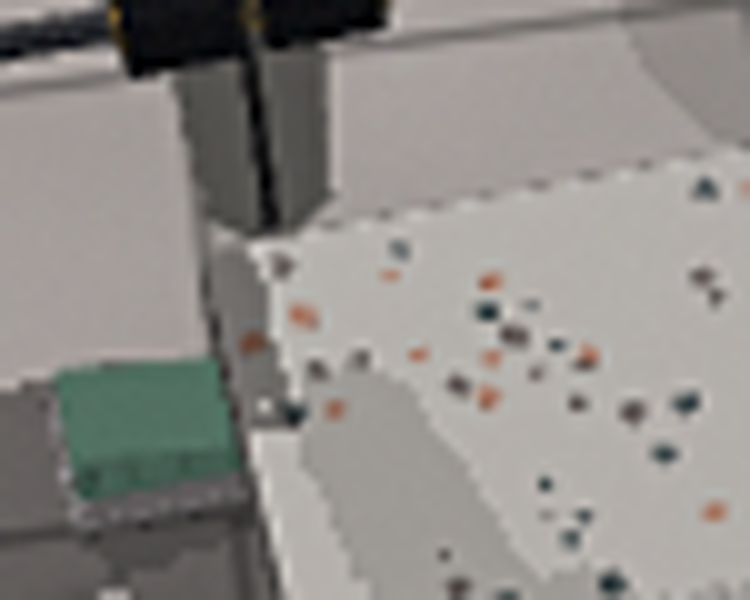

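The slab corner appears where expected, but the fingertip at (265,235) is about 6 px above its predicted position (279,290). It is either about 20 mm higher or about 17 mm further back than I assumed. The wrist view should decide which.

```bash
python3 - <<'E'
from h import *
s=read_state(); c=shot("wrist","w1.png")
T=c["tool_from_camera"]; print(T,c["intrinsics"])
Rt=R.from_rotvec(s['orientation']).as_matrix(); 
P=np.array([[.4687,-.1112,.043],[.6464,-.0959,.043],[.4497,.1037,.043],s['tool_pos'],[.4966,-.1524,.017]])
M=np.linalg.inv(T); pc=((P-s['tool_pos'])@Rt)@M[:3,:3].T+M[:3,3]
u=pc@c["intrinsics"].T; print(u[:,:2]/u[:,2:],pc[:,2],s['tool_pos'])
E
```

```text
[[-6.85777364e-04 -3.00458106e-01  9.53794766e-01 -1.99532444e-01]
 [ 9.99999602e-01  3.37946560e-04  8.25456275e-04 -2.70454713e-04]
 [-5.70346689e-04  9.53794953e-01  3.00457755e-01 -8.30497088e-02]
 [ 0.00000000e+00  0.00000000e+00  0.00000000e+00  1.00000000e+00]] [[397.797402     0.         314.73443508]
 [  0.         397.797402   243.86788844]
 [  0.           0.           1.        ]]
[[345.17166562 315.89507025]
 [356.57247467 -72.30217113]
 [-49.03647447 315.51430463]
 [314.89382418 279.46155977]
 [416.41664752 258.49675495]] [0.21784406 0.16450706 0.21769055 0.21526615 0.23545927] [ 0.48716882 -0.09289647  0.03941853]
```

View pics/w1.png

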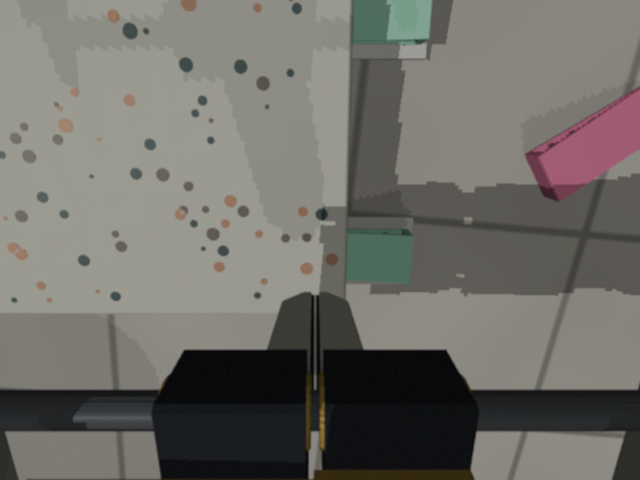

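The finger hides part of the slab, so it is above it, not behind it. Its tip at v≈295 (279 was predicted for the TCP) means the closed fingertips end about 20 mm higher than the reported TCP. I'll lower further.

>>> apply_moves(
  series=[
    {"jaw": 1,"linear": [0.018,0,0],"roll": 0},
    {"jaw": 1,"linear": [0.022,0,0],"roll": 0},
    {"jaw": 1,"linear": [0.024,0,0],"roll": 0},
    {"jaw": 1,"linear": [0.026,0,0],"roll": 0},
    {"jaw": 1,"linear": [0.028,0,0],"roll": 0},
    {"jaw": 1,"linear": [0.028,0,0],"roll": 0},
  ],
)

```text
t: 4.7
tool_pos: [0.4872, -0.0929, 0.0227]
orientation: [2.178, 0.097, -2.174]
force: [-0.2, -0.0, -0.0]
opening: 0.0004
```

>>> apply_moves(
  series=[
    {"jaw": 1,"linear": [0.001,0,0],"roll": 0},
    {"jaw": 1,"linear": [0.002,0,0],"roll": 0},
    {"jaw": 1,"linear": [0.002,0,0],"roll": 0},
  ],
)

```text
t: 5.08
tool_pos: [0.4872, -0.0929, 0.0214]
orientation: [2.178, 0.097, -2.175]
force: [0.0, 0.5, 0.4]
opening: 0.0004
```

>>> apply_moves(
  series=[
    {"jaw": 1,"linear": [0.0015,0,0],"roll": 0},
    {"jaw": 1,"linear": [0.002,0,0],"roll": 0},
    {"jaw": 1,"linear": [0.002,0,0],"roll": 0},
  ],
)

```text
t: 5.45
tool_pos: [0.4871, -0.0929, 0.0201]
orientation: [2.178, 0.097, -2.175]
force: [-0.3, 0.0, 0.8]
opening: 0.0006
```

>>> apply_moves(
  series=[
    {"jaw": 1,"linear": [0.0015,0,0],"roll": 0},
    {"jaw": 1,"linear": [0.002,0,0],"roll": 0},
    {"jaw": 1,"linear": [0.002,0,0],"roll": 0},
  ],
)

```text
t: 5.82
tool_pos: [0.4871, -0.0929, 0.0189]
orientation: [2.178, 0.097, -2.175]
force: [0.2, -0.2, -0.3]
opening: 0.0005
```

>>> apply_moves(
  series=[
    {"jaw": 1,"linear": [0.002,0,0],"roll": 0},
    {"jaw": 1,"linear": [0.003,0,0],"roll": 0},
    {"jaw": 1,"linear": [0.003,0,0],"roll": 0},
  ],
)

```text
t: 6.2
tool_pos: [0.487, -0.0928, 0.017]
orientation: [2.177, 0.097, -2.175]
force: [-0.1, -0.4, 0.2]
opening: 0.0003
```

```bash
python3 - <<'E'
from h import *
a=read_camera("wrist")["pixels"][230:350,250:400]; b=read_camera("scene")["pixels"][180:240,245:320]
cv2.imwrite("pics/w2.png",np.hstack([cv2.resize(a,(600,480),interpolation=2)[:, :400],cv2.resize(b,(400,480),interpolation=2)]))
s=read_state(); print(s['tool_pos'],s['force'])
E
```

```text
[ 0.48707495 -0.09284173  0.01706733] [-0.28330534 -0.36061621 -0.56658864]
```

View pics/w2.png

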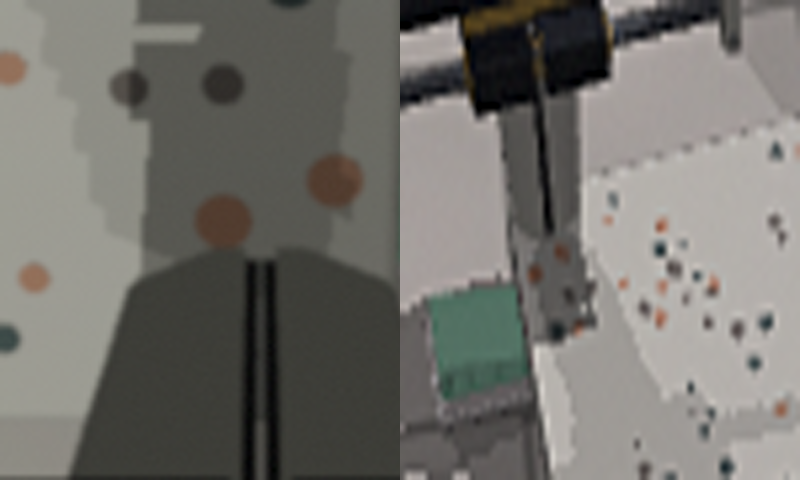

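>>> apply_moves(
  series=[
    {"jaw": 1,"linear": [0.002,0,0],"roll": 0},
    {"jaw": 1,"linear": [0.003,0,0],"roll": 0},
    {"jaw": 1,"linear": [0.003,0,0],"roll": 0},
  ],
)

```text
t: 6.68
tool_pos: [0.487, -0.0928, 0.0152]
orientation: [2.177, 0.097, -2.175]
force: [0.1, -0.2, -0.2]
opening: 0.0002
```

>>> apply_moves(
  series=[
    {"jaw": 1,"linear": [0.002,0,0],"roll": 0},
    {"jaw": 1,"linear": [0.003,0,0],"roll": 0},
    {"jaw": 1,"linear": [0.003,0,0],"roll": 0},
  ],
)

```text
t: 7.05
tool_pos: [0.4869, -0.0928, 0.0133]
orientation: [2.177, 0.097, -2.175]
force: [0.7, 0.5, -1.0]
opening: 0.0005
```

```bash
python3 - <<'E'
from h import *
a=read_camera("wrist")["pixels"][230:350,250:400]; b=read_camera("scene")["pixels"][180:240,245:320]
cv2.imwrite("pics/w3.png",np.hstack([cv2.resize(a,(600,480),interpolation=2)[:, :400],cv2.resize(b,(400,480),interpolation=2)]))
s=read_state(); print(s['tool_pos'],s['force'],s['joint_torque'],s['q'])
E
```

```text
[ 0.48701887 -0.09285373  0.01337498] [ 0.81234192  0.20205462 -0.9503928 ] [ 7.64555625e-04 -4.42507517e+01 -4.39642453e+01  4.56272846e-02
 -7.17703043e-02 -6.68487132e-05] [-2.92569880e-01  5.40693035e-03  1.94659081e+00  9.31395954e-04
  1.18874439e+00  1.18905762e+00]
```

View pics/w3.png

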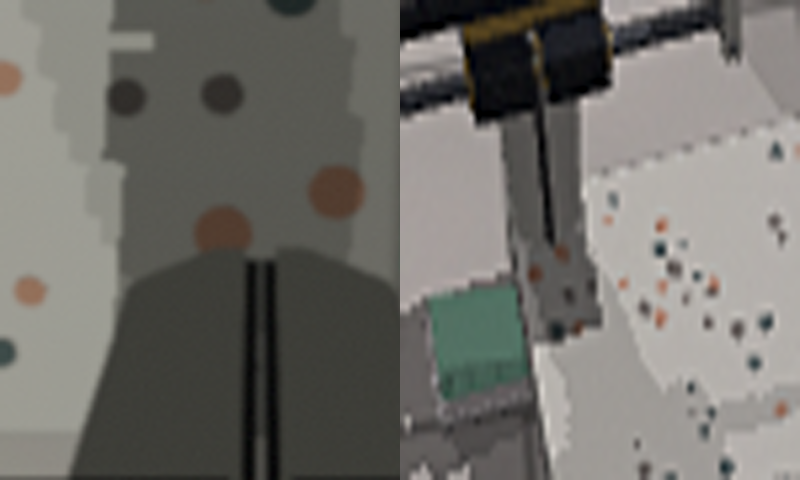

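>>> apply_moves(
  series=[
    {"jaw": 1,"linear": [0.0015,0,0],"roll": 0},
    {"jaw": 1,"linear": [0.003,0,0],"roll": 0},
    {"jaw": 1,"linear": [0.003,0,0],"roll": 0},
  ],
)

```text
t: 7.52
tool_pos: [0.4869, -0.0928, 0.0115]
orientation: [2.177, 0.097, -2.175]
force: [-0.1, -0.3, 0.2]
opening: 0.0005
```

>>> apply_moves(
  series=[
    {"jaw": 1,"linear": [0.0015,0,0],"roll": 0},
    {"jaw": 1,"linear": [0.003,0,0],"roll": 0},
    {"jaw": 1,"linear": [0.003,0,0],"roll": 0},
  ],
)

```text
t: 7.9
tool_pos: [0.4869, -0.0928, 0.0097]
orientation: [2.177, 0.097, -2.175]
force: [-0.7, -0.1, 0.6]
opening: 0.0009
```

>>> apply_moves(
  series=[
    {"jaw": 1,"linear": [0.0015,0,0],"roll": 0},
    {"jaw": 1,"linear": [0.003,0,0],"roll": 0},
    {"jaw": 1,"linear": [0.003,0,0],"roll": 0},
  ],
)

```text
t: 8.28
tool_pos: [0.487, -0.0929, 0.0094]
orientation: [2.177, 0.097, -2.175]
force: [-8.1, 1.6, 17.4]
opening: 0.0004
```

Contact came at reported z≈0.0097, so the tip sits about 33 mm above the reported TCP. This corner (BR) is stiff: 17 N with about 0.3 mm of give. Next is TR.

>>> apply_moves(
  series=[
    {"jaw": 1,"linear": [-0.02,0,0],"roll": 0},
    {"jaw": 1,"linear": [-0.02,-0.002,-0.1],"roll": 0},
    {"jaw": 1,"linear": [-0.02,-0.002,-0.2],"roll": 0},
    {"jaw": 1,"linear": [-0.02,-0.002,-0.232],"roll": 0},
    {"jaw": 1,"linear": [-0.012,-0.002,-0.232],"roll": 0},
    {"jaw": 1,"linear": [-0.005,-0.002,-0.232],"roll": 0},
    {"jaw": 1,"linear": [-0.002,-0.002,-0.232],"roll": 0},
    {"jaw": 1,"linear": [0,-0.002,-0.232],"roll": 0},
    {"jaw": 1,"linear": [0.001,-0.002,-0.232],"roll": 0},
    {"jaw": 1,"linear": [0.001,-0.002,-0.232],"roll": 0},
  ],
)

```text
t: 9.52
tool_pos: [0.625, -0.0794, 0.0098]
orientation: [2.177, 0.097, -2.176]
force: [-3.7, 0.4, 5.3]
opening: 0.0006
```

>>> apply_moves(
  series=[
    {"jaw": 1,"linear": [0.002,0,0],"roll": 0},
    {"jaw": 1,"linear": [0.003,0,0],"roll": 0},
    {"jaw": 1,"linear": [0.003,0,0],"roll": 0},
  ],
)

```text
t: 9.9
tool_pos: [0.625, -0.0795, 0.0097]
orientation: [2.177, 0.097, -2.175]
force: [-5.4, 2.2, 9.4]
opening: 0.0008
```

TR is stiff too (9.4 N with about 0.1 mm of give). Next is TL.

>>> apply_moves(
  series=[
    {"jaw": 1,"linear": [-0.02,0,0],"roll": 0},
    {"jaw": 1,"linear": [-0.02,-0.1,0],"roll": 0},
    {"jaw": 1,"linear": [-0.02,-0.2,0],"roll": 0},
    {"jaw": 1,"linear": [-0.02,-0.3,0],"roll": 0},
    {"jaw": 1,"linear": [-0.012,-0.3,0],"roll": 0},
    {"jaw": 1,"linear": [-0.005,-0.3,0],"roll": 0},
    {"jaw": 1,"linear": [-0.002,-0.3,0],"roll": 0},
    {"jaw": 1,"linear": [0,-0.3,0],"roll": 0},
    {"jaw": 1,"linear": [0.002,-0.3,0],"roll": 0},
    {"jaw": 1,"linear": [0.003,-0.3,0],"roll": 0},
    {"jaw": 1,"linear": [0.003,-0.3,0],"roll": 0},
  ],
)

```text
t: 11.28
tool_pos: [0.6094, 0.0984, 0.0096]
orientation: [2.178, 0.095, -2.175]
force: [-6.6, -3.8, 12.1]
opening: 0.0007
```

TL is stiff (12 N). Next is BL, which should dip.

>>> apply_moves(
  series=[
    {"jaw": 1,"linear": [-0.02,0,0],"roll": 0},
    {"jaw": 1,"linear": [-0.02,-0.003,0.1],"roll": 0},
    {"jaw": 1,"linear": [-0.02,-0.003,0.2],"roll": 0},
    {"jaw": 1,"linear": [-0.02,-0.003,0.233],"roll": 0},
    {"jaw": 1,"linear": [-0.012,-0.003,0.233],"roll": 0},
    {"jaw": 1,"linear": [-0.005,-0.003,0.233],"roll": 0},
    {"jaw": 1,"linear": [-0.002,-0.003,0.233],"roll": 0},
    {"jaw": 1,"linear": [0,-0.003,0.233],"roll": 0},
    {"jaw": 1,"linear": [0.002,-0.003,0.233],"roll": 0},
    {"jaw": 1,"linear": [0.003,-0.003,0.233],"roll": 0},
    {"jaw": 1,"linear": [0.003,-0.003,0.233],"roll": 0},
  ],
)

```text
t: 12.65
tool_pos: [0.4702, 0.0881, 0.0079]
orientation: [2.178, 0.095, -2.175]
force: [-0.7, 1.3, 2.7]
opening: 0.0007
```

BL dips: only 2.7 N at 1.8 mm down. I'll press about 1 mm further.

>>> apply_moves(
  series=[
    {"jaw": 1,"linear": [0.002,0,0],"roll": 0},
    {"jaw": 1,"linear": [0.002,0,0],"roll": 0},
    {"jaw": 1,"linear": [0.002,0,0],"roll": 0},
  ],
)

```text
t: 13.02
tool_pos: [0.4701, 0.0882, 0.0071]
orientation: [2.178, 0.095, -2.175]
force: [-4.6, 0.6, 8.1]
opening: 0.0004
```

Corner BL is the loose one, with about 2.6 mm of dip. I'll lift off and come down outside its wedge's blunt face.

>>> apply_moves(
  series=[
    {"jaw": 1,"linear": [-0.03,0,0],"roll": 0},
    {"jaw": 1,"linear": [-0.03,0,0],"roll": 0},
    {"jaw": 1,"linear": [-0.03,-0.08,-0.004],"roll": 0},
    {"jaw": 1,"linear": [-0.03,-0.155,-0.008],"roll": 0},
    {"jaw": 1,"linear": [-0.03,-0.155,-0.008],"roll": 0},
    {"jaw": 1,"linear": [0,-0.155,-0.008],"roll": 0},
    {"jaw": 1,"linear": [0.03,-0.155,-0.008],"roll": 0},
    {"jaw": 1,"linear": [0.053,-0.155,-0.008],"roll": 0},
    {"jaw": 1,"linear": [0.053,-0.155,-0.008],"roll": 0},
  ],
)

```text
t: 14.15
tool_pos: [0.4651, 0.1802, -0.0269]
orientation: [2.174, 0.093, -2.179]
force: [0.1, -0.0, 0.0]
opening: 0.0006
```

```bash
python3 - <<'E'
from h import *
s=read_state(); print(s['tool_pos'],s['force'],s['t'])
a=read_camera("wrist")["pixels"][150:420,200:560]; b=read_camera("scene")["pixels"][170:260,320:410]
cv2.imwrite("pics/p1.png",np.hstack([cv2.resize(a,(480,360),interpolation=2),cv2.resize(b,(360,360),interpolation=2)])[:, :800])
E
```

```text
[ 0.4650724   0.18016954 -0.02686174] [ 0.11375859 -0.0227107   0.0451228 ] 14.15
```

View pics/p1.png

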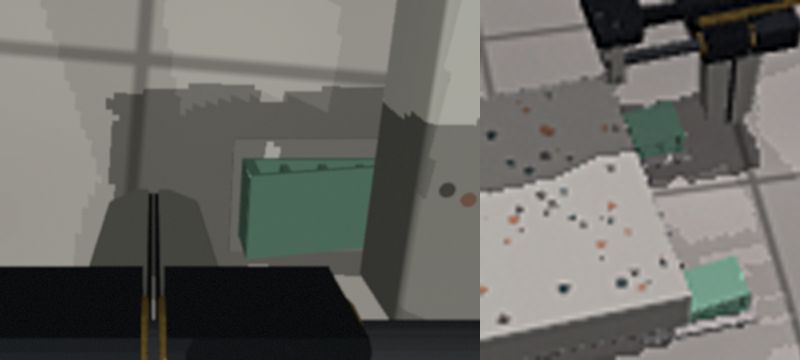

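The finger stands clear of the mint wedge at the loose corner: blunt face at crop u≈243, finger edge at about 208, so an 11–15 mm gap, with the finger about 3 mm towards the robot. I'll correct that and advance slowly.

>>> apply_moves(
  series=[
    {"jaw": 1,"linear": [0,0.005,-0.005],"roll": 0},
    {"jaw": 1,"linear": [0,0.01,-0.005],"roll": 0},
    {"jaw": 1,"linear": [0,0.015,-0.005],"roll": 0},
    {"jaw": 1,"linear": [0,0.019,-0.005],"roll": 0},
    {"jaw": 1,"linear": [0,0.023,-0.005],"roll": 0},
    {"jaw": 1,"linear": [0,0.027,-0.005],"roll": 0},
    {"jaw": 1,"linear": [0,0.031,-0.005],"roll": 0},
    {"jaw": 1,"linear": [0,0.035,-0.005],"roll": 0},
    {"jaw": 1,"linear": [0,0.039,-0.005],"roll": 0},
    {"jaw": 1,"linear": [0,0.039,-0.005],"roll": 0},
  ],
)

```text
t: 15.5
tool_pos: [0.4718, 0.1577, -0.0249]
orientation: [2.178, 0.094, -2.176]
force: [0.1, -0.4, -0.1]
opening: 0.0003
```

```bash
python3 - <<'E'
from h import *
s=read_state(); print(s['tool_pos'],s['force'],s['t'])
a=read_camera("wrist")["pixels"][150:420,200:560]; b=read_camera("scene")["pixels"][170:260,320:410]
cv2.imwrite("pics/p2.png",np.hstack([cv2.resize(a,(480,360),interpolation=2),cv2.resize(b,(360,360),interpolation=2)])[:, :800])
E
```

```text
[ 0.47180453  0.15770636 -0.02488781] [ 0.13112463 -0.36438677 -0.12253309] 15.5
```

View pics/p2.png

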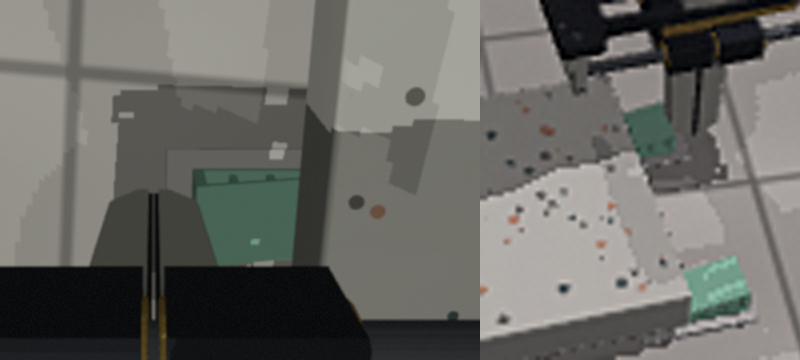

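The finger is now lined up with the wedge (wedge centre v≈222, finger 226) and about to touch it. I'll push about 12 mm.

>>> apply_moves(
  series=[
    {"jaw": 1,"linear": [0,0.003,0],"roll": 0},
    {"jaw": 1,"linear": [0,0.006,0],"roll": 0},
    {"jaw": 1,"linear": [0,0.009,0],"roll": 0},
    {"jaw": 1,"linear": [0,0.012,0],"roll": 0},
    {"jaw": 1,"linear": [0,0.015,0],"roll": 0},
    {"jaw": 1,"linear": [0,0.018,0],"roll": 0},
    {"jaw": 1,"linear": [0,0.02,0],"roll": 0},
    {"jaw": 1,"linear": [0,0.02,0],"roll": 0},
  ],
)

```text
t: 16.6
tool_pos: [0.473, 0.1466, -0.0246]
orientation: [2.179, 0.095, -2.176]
force: [0.0, 5.0, 0.6]
opening: 0.0007
```

Push force is 5 N, which fits a snug wedge. I'll check how far it went in before backing off.

```bash
python3 - <<'E'
from h import *
F=[]
for i in range(4): a=read_camera("wrist"); s=read_state(); F.append(s['force'])
print(np.round(F,1),s['tool_pos'],s['t'])
b=read_camera("scene")["pixels"][170:260,320:410]
cv2.imwrite("pics/p3.png",np.hstack([cv2.resize(a["pixels"][150:420,200:560],(480,360),interpolation=2),cv2.resize(b,(360,360),interpolation=2)])[:, :800])
E
```

```text
[[-0.4  4.9  0.2]
 [-0.9  5.   0.6]
 [-0.2  4.3  0.1]
 [-1.   3.9  1. ]] [ 0.47297936  0.14659985 -0.0246575 ] 16.8
```

View pics/p3.png

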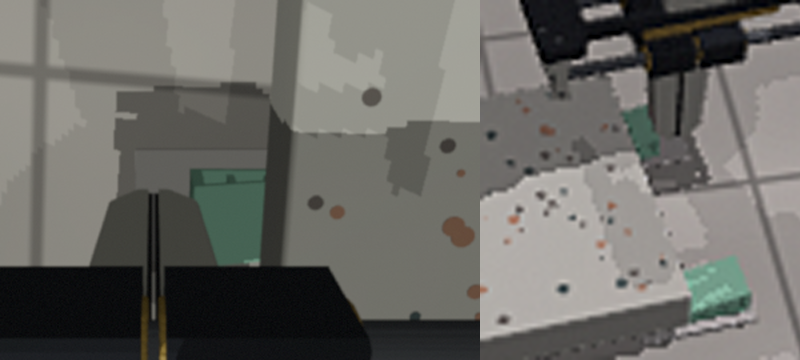

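The wedge has moved about 15 mm along its packer (blunt face to packer edge went from 10 px to 56 px), and the push holds at 4–5 N, so it is snug. I'll back off and rise.

>>> apply_moves(
  series=[
    {"jaw": 1,"linear": [0,-0.004,0],"roll": 0},
    {"jaw": 1,"linear": [0,-0.02,0],"roll": 0},
    {"jaw": 1,"linear": [0,-0.05,0],"roll": 0},
    {"jaw": 1,"linear": [0,-0.05,0],"roll": 0},
    {"jaw": 1,"linear": [-0.1,-0.05,0],"roll": 0},
    {"jaw": 1,"linear": [-0.2,-0.05,0],"roll": 0},
    {"jaw": 1,"linear": [-0.25,-0.05,0],"roll": 0},
    {"jaw": 1,"linear": [-0.25,-0.05,0],"roll": 0},
  ],
)

```text
t: 17.85
tool_pos: [0.4726, 0.1771, 0.1288]
orientation: [2.186, 0.097, -2.17]
force: [0.2, -0.2, -1.4]
opening: 0.0005
```

```bash
python3 - <<'E'
from h import *
s=read_state(); print(s['tool_pos'],s['force'],s['t'])
shot("scene","f.png",(230,150,410,285),4.4)
E
```

```text
[0.47255572 0.17705763 0.12879319] [ 0.17728504 -0.20978625 -1.37020342] 17.85
```

The picture limit is reached, so I'll do the final check by touch: a light press on the mended corner.

>>> apply_moves(
  series=[
    {"jaw": 1,"linear": [0.05,0.08,0.009],"roll": 0},
    {"jaw": 1,"linear": [0.1,0.148,0.018],"roll": 0},
    {"jaw": 1,"linear": [0.16,0.148,0.018],"roll": 0},
    {"jaw": 1,"linear": [0.18,0.148,0.018],"roll": 0},
    {"jaw": 1,"linear": [0.18,0.148,0.018],"roll": 0},
    {"jaw": 1,"linear": [0.18,0.148,0.018],"roll": 0},
  ],
)

```text
t: 18.65
tool_pos: [0.4693, 0.0879, 0.0193]
orientation: [2.182, 0.097, -2.171]
force: [-0.5, -0.7, -0.0]
opening: 0.0006
```

>>> apply_moves(
  series=[
    {"jaw": 1,"linear": [0.008,0,0],"roll": 0},
    {"jaw": 1,"linear": [0.012,0,0],"roll": 0},
    {"jaw": 1,"linear": [0.014,0,0],"roll": 0},
    {"jaw": 1,"linear": [0.016,0,0],"roll": 0},
    {"jaw": 1,"linear": [0.017,0,0],"roll": 0},
    {"jaw": 1,"linear": [0.018,0,0],"roll": 0},
    {"jaw": 1,"linear": [0.018,0,0],"roll": 0},
  ],
)

```text
t: 19.52
tool_pos: [0.4694, 0.0879, 0.0095]
orientation: [2.182, 0.097, -2.172]
force: [-5.8, -0.4, 11.2]
opening: 0.0004
```

The corner is tight now: 11 N with about 0.2 mm of give. I'll lift clear and hand in.

>>> apply_moves(
  series=[
    {"jaw": 1,"linear": [-0.01,0,0],"roll": 0},
    {"jaw": 1,"linear": [-0.08,0,0],"roll": 0},
    {"jaw": 1,"linear": [-0.15,0,0],"roll": 0},
    {"jaw": 1,"linear": [-0.15,0,0],"roll": 0},
    {"jaw": 1,"linear": [-0.15,0,0],"roll": 0},
  ],
)

```text
t: 20.15
tool_pos: [0.4689, 0.0878, 0.0992]
orientation: [2.182, 0.097, -2.172]
force: [-0.7, 0.2, -1.4]
opening: 0.0004
```

```bash
python3 - <<'E'
from h import *
s=read_state(); print(s['tool_pos'],s['force'],s['t']); print(close_job())
E
```

```text
[0.4688802  0.08778265 0.09918805] [-0.73672668  0.2126264  -1.43758651] 20.15
the job is handed in; nothing more can be done
None
```

The slab no longer rocks. I found the loose corner, pushed its wedge in until snug, and handed the job in at about 20 s.

- **Finding the corner:** I pressed all four. Three gave about 0.3 mm or less at 9–17 N. The corner nearest the robot on its left (corner_a if the slab's x axis points away from the robot) dipped about 2.6 mm, with 2.7 N at 1.8 mm down.
- **Pushing the wedge:** I pushed that corner's green wedge about 15 mm with closed fingertips, until the push held at 4–5 N. I left the other three wedges and the bystanders alone.
- **Last check:** After backing off, I pressed the mended corner again. It gave about 0.2 mm at 11 N, at the same height as the other three.

**Disagreement:** The closed fingertips end about 33 mm above the reported tool position, not at it. I worked this out from the camera images and first contact, and allowed for it from then on.

**Not checked:** I had used up the picture limit, so I did not view the final scene. I did not measure the contact force on each wedge or the slab's final sideways position.

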